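# Slide the long plate out over the end of the ledge

### The job

Two flat metal plates lie side by side in the two lanes of the dark raised ledge. With a fingertip, push the longer plate along its lane until about 3 cm of it sticks out over the open right-hand end of the ledge, so that the next person can take it by its edge, then move clear. Never pinch or lift it, leave the shorter plate where it lies and do not disturb the other things on the bench.

Things in the scene. Friction and masses are not known exactly. Their poses are not given: they have to be found in the camera images.
- ledge: Dark steel raised ledge with two lanes, fixed, 156 (x) x 340 (y) mm, yaw within 0.22 rad. Origin: centre of its underside on the bench; y axis along the lanes, to the robot's left. Lane floors 80 mm above the origin; lane centres at x = -37 and +37 mm, 66 mm wide between ribs 8 mm wide, 5 mm high. A 5 mm lip closes the left end (inner face y = +162 mm); the right end, y = -170 mm, is open.
- open_end (a point): Point on the ledge's open right-hand end: at lane floor height, on the end face, midway between the two lanes (0, -170, 80 mm in the ledge's frame); axes as the ledge's.
- long_plate: Longer bare aluminium plate, 60 (x) x 120 (y) x 6 (z) mm, loose, about 0.12 kg, flat in either lane, length along the lane, 3 mm play each side. Origin: centre of its underside; y axis along the lane to the closed left end. It starts wholly on the ledge with 70 mm or more of free lane to its left. Slides with dry friction (about 1 N) and stops where the push stops.
- long_plate_end (a point): Middle of the long plate's right-hand end face (0, -60, 3 mm in the plate's frame): the end that is to stick out past the ledge.
- short_plate: The shorter bare aluminium plate, 60 (x) x 80 (y) x 6 (z) mm, loose, about 0.08 kg, lying in the other lane; it must stay there. Origin: centre of its underside, y axis along the lane.
- tape_roll: Roll of beige tape lying flat, 104 x 102 x 25 mm, on the bench to the right. Origin: centre of its underside.
- petri_dish: Clear lidded petri dish, 71 mm across, 15 mm high, on the bench to the right. Origin: centre of its underside.
- glass_beaker: Small clear beaker, 57 mm across, 70 mm high, on the bench at the right rear. Origin: centre of its underside.
- marker: Green and white marker pen, 17 x 135 x 16 mm, lying along y on the bench behind the ledge. Origin: centre of its underside.
- tube_stand: Yellow wire rack with two capped tubes, 52 x 86 x 122 mm, on the bench at the left rear. Origin: centre of its underside.
- reagent_bottle: Brown bottle with a blue cap, 56 mm across, 105 mm high, on the bench behind the ledge. Origin: centre of its underside.
Things that resemble listed ones, but are neither listed nor needed, are in the scene too. Leave any green look-alike of the long_plate alone.

How it is judged:
By the outcome, as a careful person would: the job done as asked, in the order asked, and still so for the second after the job is handed in, with the robot touching nothing.
It also fails if it takes over 32 s, if anything falls off the work surface, if the arm or the gripper's body presses on something with over 40 N, if the wrist force passes 120 N, or if a joint passes its speed limit or range.

### The arm

A 6-joint arm with a two-finger parallel gripper is mounted at the origin on a cart in front of the work surface, level with it; the furniture and walls round the work are solid. World frame = base frame: x ahead of the robot, y to its left, z up, the work surface at z = 0. Lengths are in m, angles in rad, forces in N, time in s.
With the tool pointing down it reaches from about 0.325 to 0.775 m from the base axis. Payload 5.5 kg.
Tool frame: the origin (TCP) lies on the centre line of the jaws, within the pads' length; the fingertips stand 22 mm ahead of it and the grasp point (between the pads) lies 3 mm ahead of it; y points along the fingers, z is the direction in which the jaws open and shut, and the axes are right-handed (so a half turn about y gives the same grasp; the last joint's range is limited). The gripper opens to 88 mm and grips with 3 to 60 N. Pads are 20 mm wide; open, the fingers measure 115 mm over their backs; the gripper's body (75 mm by 178 mm) begins 61 mm behind the grasp point.
Start: joints at [1.278, 0.091, 1.231, -0, 1.82, -0.057], TCP at [0.14, 0.583, 0.214] pointing down, gripper open.
Joint ranges: [-2.87, 2.87], [-0.86, 2.18], [0.17, 2.46], [-1.51, 4.65], [0.06, 2.69], [-2.65, 2.65]. Speed limits (rad/s): [2.57, 2.57, 3.01, 3.14, 3.14, 3.14].

### API

Orientations are given as [roll, pitch, yaw] about the fixed x, y, z axes, in that order (R = Rz(yaw) Ry(pitch) Rx(roll)).
In Python, from workcell import manip gives the robot as it stands.
- The arm moves only by the tool play_rows, never from a script. Its argument "series" is a list of rows, each an object with "jaw": the closure in counts, from 0 (fully open) to 255 (shut); "xyz": the shift along the world's x, y, z in cm, a list of three; "spin": the turn about the world's z in degrees. In form: [{"jaw": jaw, "xyz": [tx, ty, tz], "spin": spin}, ...]. A call has 1 to 12 rows; each row shifts and turns the commanded pose from where the row before left it; what a row does not reach is not made up. A row lasts 1/8 s, in which the tool goes at most 62.5 mm and 10.7 degrees, less where a joint would pass 70% of its speed; a pose out of reach is approached as far as the arm can. A call is refused whole if a number of a shift passes 6.25 or a number of a turn 10.7, either way. A call with a gripper value outside its range is refused whole. The fingers move at their own pace and stop on an object; the grip force is fixed at half the most. Time passes only in rows, so rows that do not move let the fingers close. It gives the time, the measured TCP pose, the force and the opening at its end, in the units of the state.
- manip.observe(): the state, without advancing time (a new reading comes with each control period).
- manip.read_camera(name): name is "scene" or "top" or "wrist"; returns a dict with "pixels" (384x512x3 uint8, red, green, blue), "fx", "fy", "cx", "cy" (pixels), "k1" (the pictures are not rectified: a ray, as slopes to the right and down, at radius r is drawn at 1 + k1 r^2 times it, then the intrinsics apply), "xyz" and "attitude" of the camera in the world. Camera axes: x right, y up, looking along -z (the intrinsics and any distortion apply to the point x, -y, -z); pixel columns grow to the right and rows downward; lengths in m; the calibration is good to about 2 mm. A picture is of the moment at which its call begins. There is no depth.
- manip.job_done(): hands the job in, once; it reports no verdict.
The state is a dict: "time_s": time; "joints": joint angles; "qd": joint speeds; "effort": joint torques, N m; "eef_pos": TCP position; "ee_rot": TCP orientation; "wrist_force": force on the tool from outside, world axes, zero at the start; "ft_torque": the same for the moment, N m; "width": finger opening in m.
Only numpy, scipy, OpenCV 4.12 (cv2) and the standard library are available. Lean on these libraries where they do the work, as an engineer would, in place of code of your own. Each camera call takes 0.05 s, during which the arm holds its last target.

## Working session

There is one attempt and no reset: what is moved stays moved. The work goes in short steps, Python scripts to look and compute and a tool call to move; the robot and the scene stay as the last step left them, time stands still between calls to the robot, and variables do not carry over. Pictures are saved under pics/ and viewed, and the job is handed in when it is done.

Besides the shell and the picture viewer there is one more tool, called after "Request:" as name([rows], argument=value, ...), one row to a line, values as JSON. play_rows: Moves the arm, as the interface text tells. Its arguments: {"type":"object","properties":{"series":{"type":"array"}},"required":["series"]}

```bash
mkdir -p pics
python3 - <<'E'
from workcell import manip
import cv2,pickle
s=manip.observe();print({k:s[k] for k in('time_s','eef_pos','ee_rot','width','wrist_force')})
d={}
for n in('scene','top'):
    c=manip.read_camera(n);d[n]=c
    print(n,{k:v for k,v in c.items() if k!='pixels'})
    cv2.imwrite(f'pics/{n}0.png',c['pixels'][:,:,::-1])
pickle.dump(d,open('c0.pkl','wb'))
E
```

```text
{'time_s': 0.0, 'eef_pos': array([0.14008255, 0.58307996, 0.21239007]), 'ee_rot': array([-1.57276931e+00,  9.98000880e-05, -2.35820668e-01]), 'width': 0.08782062632018799, 'wrist_force': array([-0.23244507,  0.4647984 ,  0.25786069])}
scene {'fx': 472.73908765767374, 'fy': 472.73908765767374, 'cx': 257.09737495917875, 'cy': 195.0548404546406, 'k1': -0.17150503242760087, 'xyz': array([-0.52953982, -0.94246143,  0.89222165]), 'attitude': array([ 1.05467625,  0.02145444, -0.84668923])}
top {'fx': 437.83620031427654, 'fy': 437.83620031427654, 'cx': 250.53697191488948, 'cy': 187.6250632839576, 'k1': 0.032882232073221, 'xyz': array([0.35183862, 0.01497516, 1.5001355 ]), 'attitude': array([ 0.12809421, -0.00899721, -1.58681958])}
```

View pics/scene0.png

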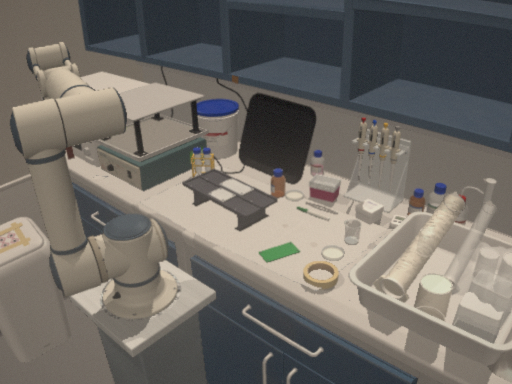

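View pics/top0.png

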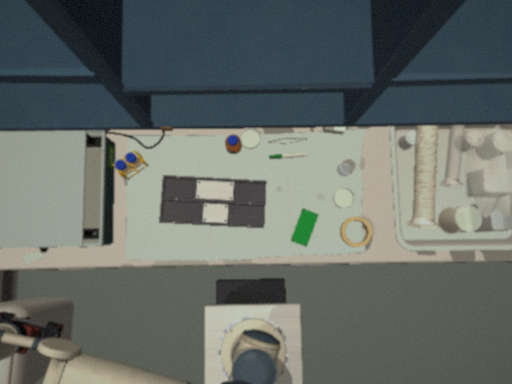

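The top view shows the ledge at about (213,202). The rear-lane plate at (215,190) is the longer bare one and the front-lane plate at (215,213) is shorter. The green one at (305,227) is the look-alike on the bench. Next I measure and confirm in an enlarged crop.

```bash
cat > h.py <<'E'
import numpy as np,cv2
from scipy.spatial.transform import Rotation as R
def ray(c,uv):
    uv=np.atleast_2d(np.float64(uv)).reshape(-1,1,2)
    K=np.array([[c['fx'],0,c['cx']],[0,c['fy'],c['cy']],[0,0,1]])
    p=cv2.undistortPointsIter(uv,K,np.array([c['k1'],0,0,0]),None,None,(3,50,1e-12)).reshape(-1,2)
    d=np.c_[p[:,0],-p[:,1],-np.ones(len(p))]
    return R.from_euler('xyz',c['attitude']).apply(d)
def plane(c,uv,z):
    d=ray(c,uv);o=np.array(c['xyz']);return o+d*((z-o[2])/d[:,2])[:,None]
def proj(c,P):
    q=R.from_euler('xyz',c['attitude']).inv().apply(np.atleast_2d(P)-np.array(c['xyz']))
    x=q[:,0]/-q[:,2];y=-q[:,1]/-q[:,2];f=1+c['k1']*(x*x+y*y)
    return np.c_[c['fx']*x*f+c['cx'],c['fy']*y*f+c['cy']]
def plates(c,roi,z=.086,thr=130):
    x0,y0,x1,y1=roi
    im=c['pixels'][y0:y1,x0:x1]; g=cv2.resize(cv2.cvtColor(im,cv2.COLOR_RGB2GRAY),None,fx=4,fy=4,interpolation=cv2.INTER_LINEAR)
    m=(g>thr).astype(np.uint8)
    out=[]
    for k in cv2.findContours(m,cv2.RETR_EXTERNAL,cv2.CHAIN_APPROX_NONE)[0]:
        if cv2.contourArea(k)<2000: continue
        uv=(k.reshape(-1,2)+.5)/4-.5+[x0,y0]
        P=plane(c,uv,z)[:,:2]
        (ce,si,an)=cv2.minAreaRect((P*1000).astype(np.float32))
        out.append((uv.mean(0),ce,si,an))
    return out
E
python3 - <<'E'
import pickle;from h import *
d=pickle.load(open('c0.pkl','rb'));c=d['top']
g=cv2.cvtColor(c['pixels'],cv2.COLOR_RGB2GRAY);print(g[190,155:275:3],g[213,155:275:3])
for o in plates(c,(166,180,262,225)):print('plate',o)
# ledge top: dark mask
im=c['pixels'][165:240,140:285];g=cv2.resize(cv2.cvtColor(im,cv2.COLOR_RGB2GRAY),None,fx=4,fy=4)
m=(g<105).astype(np.uint8);k=max(cv2.findContours(m,cv2.RETR_EXTERNAL,2)[0],key=cv2.contourArea)
uv=(k.reshape(-1,2)+.5)/4-.5+[140,165]
print('ledge',cv2.minAreaRect((plane(c,uv,.083)[:,:2]*1000).astype(np.float32)))
print(cv2.boxPoints(cv2.minAreaRect(uv.astype(np.float32))))
cv2.imwrite('pics/crop.png',cv2.resize(im[:,:,::-1],None,fx=5,fy=5,interpolation=cv2.INTER_CUBIC))
cv2.imwrite('pics/crops.png',cv2.resize(d['scene']['pixels'][140:290,150:370,::-1],None,fx=3.5,fy=3.5,interpolation=cv2.INTER_CUBIC))
E
```

```text
[176 177 149  62  74  73  75  74  74  70  73  76  73  74 178 192 187 190
 187 193 189 188 189 189 192 192 125  74  72  72  71  68  68  74  71  74
  73 155 178 177] [179 176  71  73  71  77  73  73  73  72  70  72  71  71  76  70 168 190
 191 192 192 193 191 190 163  69  70  73  73  70  71  72  74  74  69  75
  80 175 180 179]
plate (array([215.01884615, 212.85269231]), (453.8258972167969, 115.41996002197266), (81.50244903564453, 61.77021408081055), 86.40314483642578)
plate (array([214.46998834, 189.65763403]), (528.4673461914062, 116.69973754882812), (121.02250671386719, 61.73597717285156), 85.30702209472656)
ledge ((491.626220703125, 122.43162536621094), (336.687744140625, 153.40003967285156), 85.94627380371094)
[[159.13654 221.91728]
 [161.74731 174.92345]
 [265.92578 180.71114]
 [263.315   227.70497]]
```

View pics/crop.png

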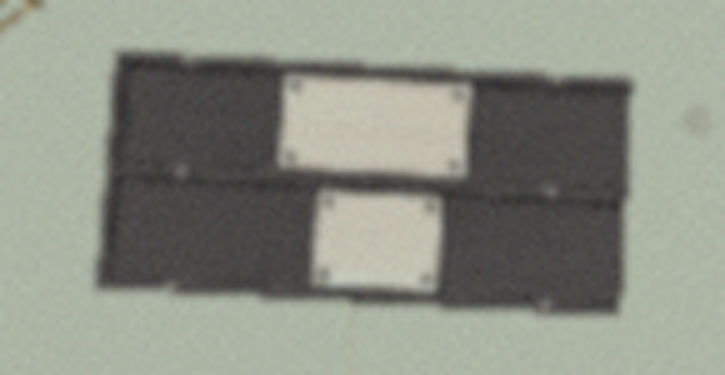

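View pics/crops.png

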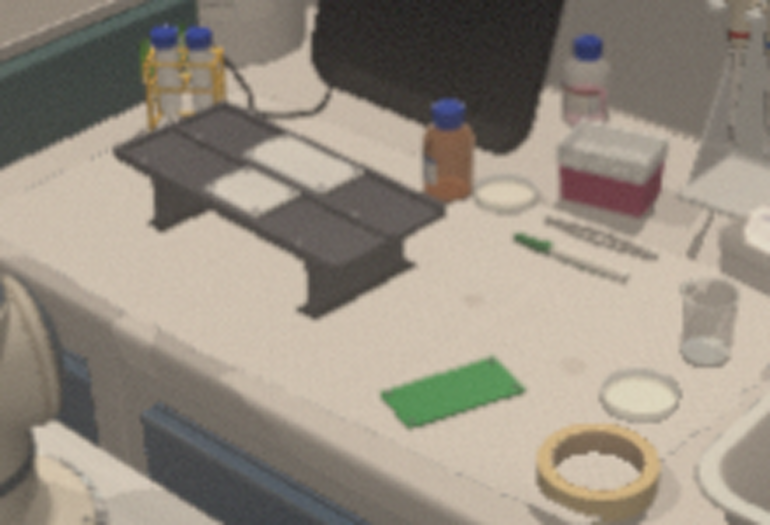

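Run:
```python
import pickle;from h import *
d=pickle.load(open('c0.pkl','rb'));c=d['top'];s=d['scene']
print('scene box bottom',plane(s,[(156,178),(207,150)],0))
for z in(0,.12,.25):print(z,plane(c,[(112,247),(112,132),(103,133)],z)[:,:2])
print('lid corner top/post',[plane(c,[(87,243),(103,243)],z)[:,:2].tolist() for z in(.2,.3,.4)])
# ledge frame
th=-.0707;Y=np.array([-np.sin(th),np.cos(th)]);X=np.array([np.cos(th),np.sin(th)])
C=np.array([.4916,.1224])
# check open end corners and left corners by projection
for n,P in dict(openR=(78,-170,85),openF=(-78,-170,85),leftR=(78,170,85),leftF=(-78,170,85),end=(37,-170,80)).items():
    w=C+X*P[0]/1e3+Y*P[1]/1e3;w=[*w,P[2]/1e3];print(n,w,proj(c,w),proj(s,w))
cv2.imwrite('pics/box.png',cv2.resize(s['pixels'][60:220,60:280,::-1],None,fx=3.5,fy=3.5,interpolation=cv2.INTER_CUBIC))
```

```text
scene box bottom [[0.47675657 0.53495602 0.        ]
 [0.80590794 0.57467744 0.        ]]
0 [[0.34986495 0.46887875]
 [0.74763315 0.47850499]
 [0.74440224 0.50949311]]
0.12 [[0.35002283 0.43256974]
 [0.71597245 0.44142595]
 [0.71299999 0.46993525]]
0.25 [[0.35019386 0.39323498]
 [0.68167335 0.401257  ]
 [0.67898088 0.42708089]]
lid corner top/post [[[0.36308463958280307, 0.4810018803075207], [0.362210673393683, 0.434751536169836]], [[0.36221965127401223, 0.4451574071971925], [0.36141290624661393, 0.40246441104581454]], [[0.3613546629652214, 0.40931293408686426], [0.36061513909954485, 0.37017728592179316]]]
openR [np.float64(0.5573961503838075), np.float64(-0.052685312332792195), 0.085] [[266.33883974 180.25407757]] [[277.78144123 197.44701711]]
openF [np.float64(0.4017858702289991), np.float64(-0.04166529826102111), 0.085] [[263.91965585 228.11616718]] [[244.55291362 214.95027477]]
leftR [np.float64(0.5814141297710008), np.float64(0.2864652982610211), 0.085] [[162.26928133 174.47044547]] [[214.02933807 167.46979984]]
leftF [np.float64(0.4258038496161925), np.float64(0.2974853123327922), 0.085] [[158.3402501  222.33548836]] [[181.68355647 181.21512902]]
end [np.float64(0.5164985767533772), np.float64(-0.04978902658316005), 0.08] [[265.64219113 192.87842129]] [[269.44185397 203.1259469 ]]
```

View pics/box.png

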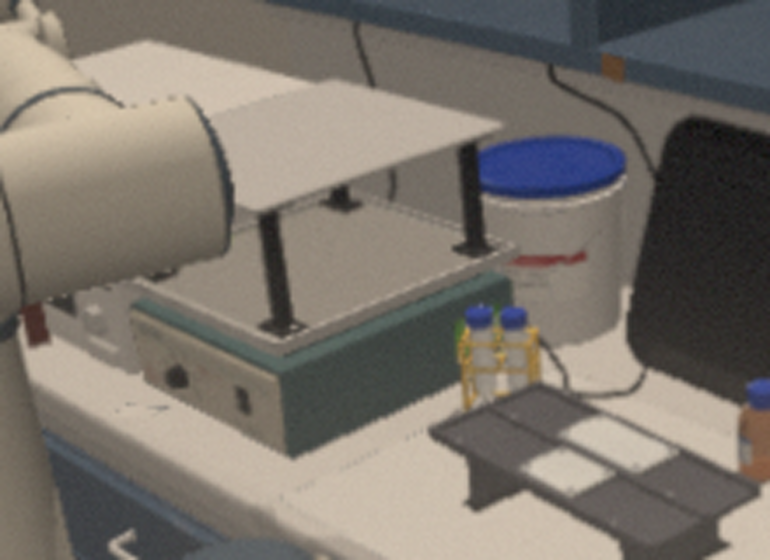

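Request:
play_rows([
  {"jaw":255,"xyz":[1.5,-4.6,0.5],"spin":1},
  {"jaw":255,"xyz":[1.5,-4.6,0.5],"spin":1},
  {"jaw":255,"xyz":[1.5,-4.6,0],"spin":1},
  {"jaw":255,"xyz":[1.5,-4.6,0],"spin":1},
  {"jaw":255,"xyz":[3,-5,0],"spin":1},
  {"jaw":255,"xyz":[3,-5,0],"spin":1},
  {"jaw":255,"xyz":[3,-5,0],"spin":1},
  {"jaw":255,"xyz":[4.9,-0.7,0],"spin":1},
  {"jaw":255,"xyz":[4.9,-0.7,0],"spin":1.5},
  {"jaw":255,"xyz":[4.9,-0.7,0],"spin":0},
  {"jaw":255,"xyz":[4.9,-0.7,0],"spin":0},
  {"jaw":255,"xyz":[0,0,0],"spin":0},
])

```text
time_s: 1.6
eef_pos: [0.4879, 0.2202, 0.2206]
ee_rot: [-1.573, 0.004, -0.073]
wrist_force: [-0.4, 0.4, 0.1]
width: 0.0005
```

Request:
play_rows([
  {"jaw":255,"xyz":[4.8,-0.3,0],"spin":0},
  {"jaw":255,"xyz":[0,0,-4],"spin":0},
  {"jaw":255,"xyz":[0,0,-4],"spin":0},
  {"jaw":255,"xyz":[0,0,-1.5],"spin":0},
  {"jaw":255,"xyz":[0,0,0],"spin":0},
  {"jaw":255,"xyz":[0,0,0],"spin":0},
])

```text
time_s: 2.35
eef_pos: [0.5347, 0.2189, 0.131]
ee_rot: [-1.569, -0.003, -0.07]
wrist_force: [0.2, -0.1, 0.0]
width: 0.0004
```

Run:
```python
from workcell import manip
import cv2
s=manip.observe();print(s['eef_pos'],s['ee_rot'])
c=manip.read_camera('scene');cv2.imwrite('pics/s1.png',cv2.resize(c['pixels'][100:250,150:330,::-1],None,fx=4,fy=4,interpolation=cv2.INTER_CUBIC))
c=manip.read_camera('wrist');cv2.imwrite('pics/w1.png',c['pixels'][:,:,::-1])
```

```text
[0.53473646 0.21885716 0.13097515] [-1.56946344 -0.00311694 -0.06966492]
```

View pics/s1.png

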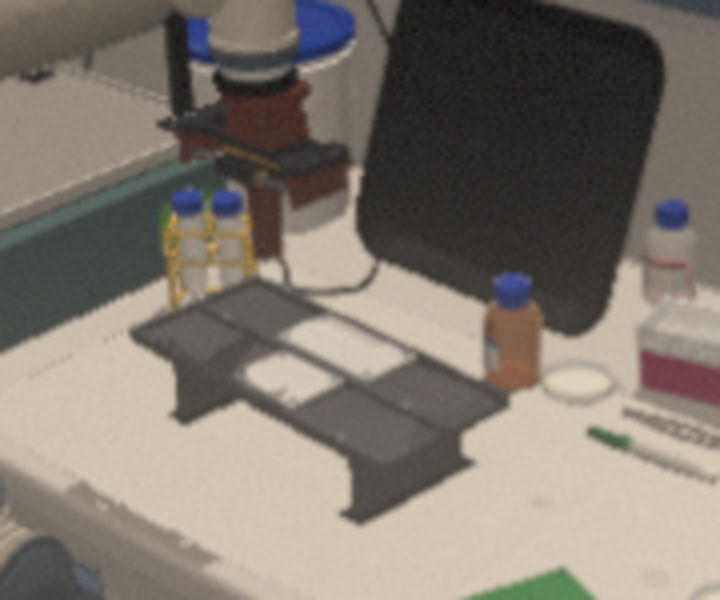

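View pics/w1.png

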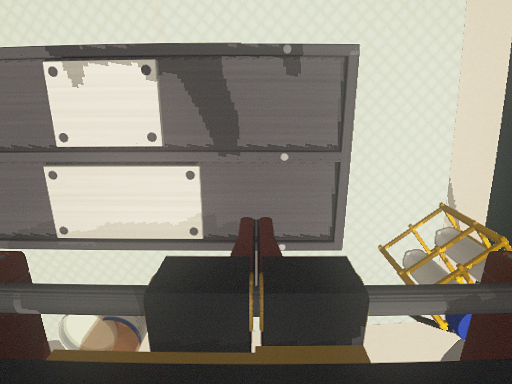

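The wrist view shows the closed fingers at (257,230), over the long plate's lane and left of its end at (200,205) with a clear gap. Now I lower them.

Request:
play_rows([
  {"jaw":255,"xyz":[0,0,-1.2],"spin":0},
  {"jaw":255,"xyz":[0,0,-1.0],"spin":0},
  {"jaw":255,"xyz":[0,0,-0.2],"spin":0},
  {"jaw":255,"xyz":[0,0,0],"spin":0},
  {"jaw":255,"xyz":[0,0,0],"spin":0},
])

```text
time_s: 3.08
eef_pos: [0.5343, 0.2184, 0.1048]
ee_rot: [-1.571, -0.0, -0.07]
wrist_force: [0.6, -0.2, 0.1]
width: 0.0006
```

Run:
```python
from workcell import manip
from h import *
s=manip.observe();p=s['eef_pos'];print(p,s['wrist_force'])
c=manip.read_camera('scene');cv2.imwrite('pics/s2.png',cv2.resize(c['pixels'][130:220,180:290,::-1],None,fx=7,fy=6.6,interpolation=cv2.INTER_CUBIC))
print((proj(c,p-[0,0,.022])-[180,130])*[7,6.6])
c=manip.read_camera('wrist');cv2.imwrite('pics/w2.png',c['pixels'][:,:,::-1])
```

```text
[0.53433744 0.21844236 0.10483093] [ 0.58558819 -0.21047529  0.11316608]
[[263.35449557 312.79927231]]
```

View pics/s2.png

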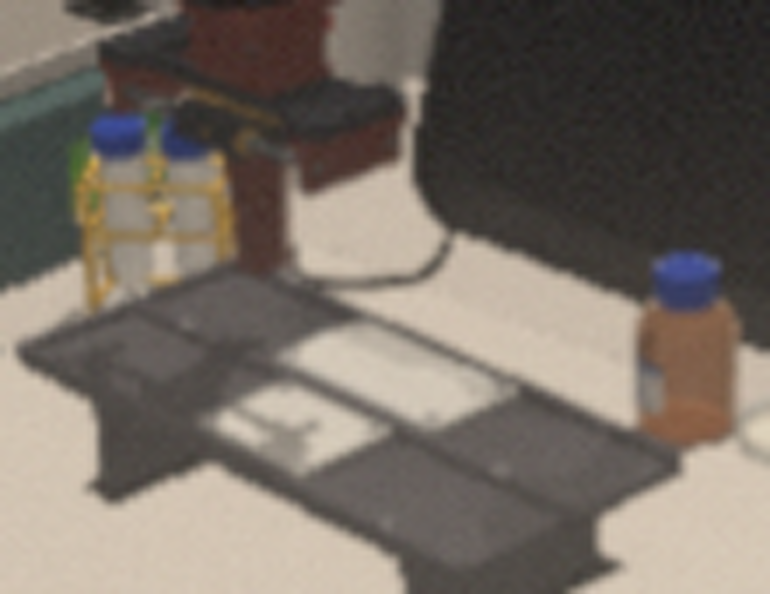

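View pics/w2.png

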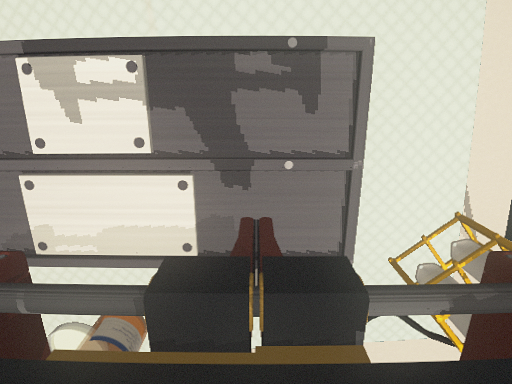

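Run:
```python
from workcell import manip
from h import *
s=manip.observe();p=s['eef_pos']
T=R.from_euler('xyz',s['ee_rot']).as_matrix()
c=manip.read_camera('wrist');print(c['xyz'],c['attitude'])
sc=manip.read_camera('scene')
for a in(-.01,0,.01):
  for y in(0,.01,.022):
    w=p+T@np.array([a,y,0]);print(a,y,w,proj(c,w),(proj(sc,w)-[180,130])*[7,6.6])
```

```text
[0.45839378 0.22476639 0.27521932] [-2.80569713e-01  4.38888840e-05  1.50157357e+00]
-0.01 0 [0.5244123  0.21918388 0.10494699] [[254.23085041 214.29174709]] [[246.38064713 283.7548813 ]]
-0.01 0.01 [0.5244188  0.21918611 0.09494699] [[254.31664804 208.68167031]] [[247.59167393 299.61431248]]
-0.01 0.022 [0.5244266  0.21918879 0.08294699] [[254.40895686 202.64838067]] [[249.03961349 318.53291488]]
0 0 [0.53438781 0.21848452 0.10495332] [[254.24346175 229.26115983]] [[260.80325016 277.84483831]]
0 0.01 [0.53439431 0.21848675 0.09495332] [[254.32726222 222.99781244]] [[261.97021408 293.66723693]]
0 0.022 [0.53440211 0.21848943 0.08295332] [[254.41759388 216.24946765]] [[263.36544635 312.54222048]]
0.01 0 [0.54436333 0.21778515 0.10495964] [[254.25600366 243.76483093]] [[275.13201095 271.97530783]]
0.01 0.01 [0.54436983 0.21778738 0.09495965] [[254.33784339 236.89348554]] [[276.25552736 287.76065481]]
0.01 0.022 [0.54437763 0.21779006 0.08295965] [[254.426229   229.47633207]] [[277.5987865  306.59199117]]
```

Run:
```python
from workcell import manip
from h import *
c=manip.read_camera('scene');im=c['pixels'][150:200,195:255,::-1]
im=np.clip((im.astype(float)-20)*2,0,255).astype('uint8')
cv2.imwrite('pics/s3.png',cv2.resize(im,None,fx=12,fy=12,interpolation=cv2.INTER_CUBIC))
c=manip.read_camera('wrist');im=c['pixels'][180:280,200:330,::-1]
im=np.clip((im.astype(float))*2,0,255).astype('uint8')
cv2.imwrite('pics/w3.png',cv2.resize(im,None,fx=6,fy=6,interpolation=cv2.INTER_CUBIC))
```

```text
(no output)
```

View pics/s3.png

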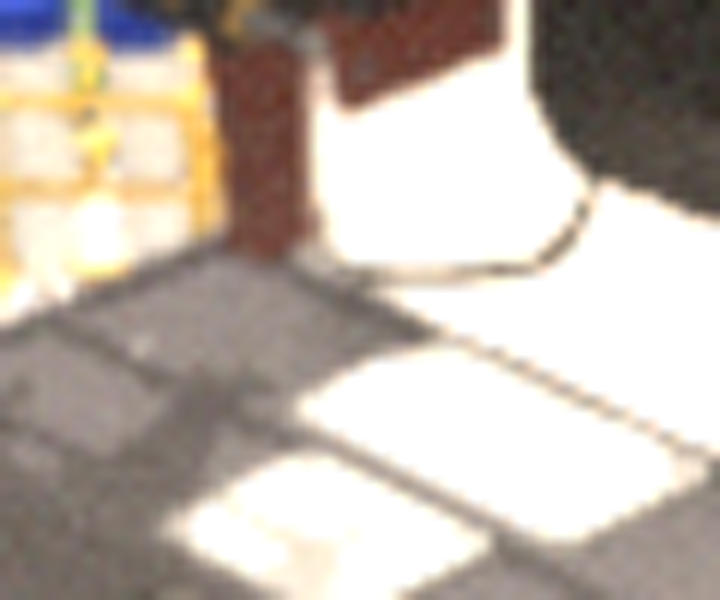

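View pics/w3.png

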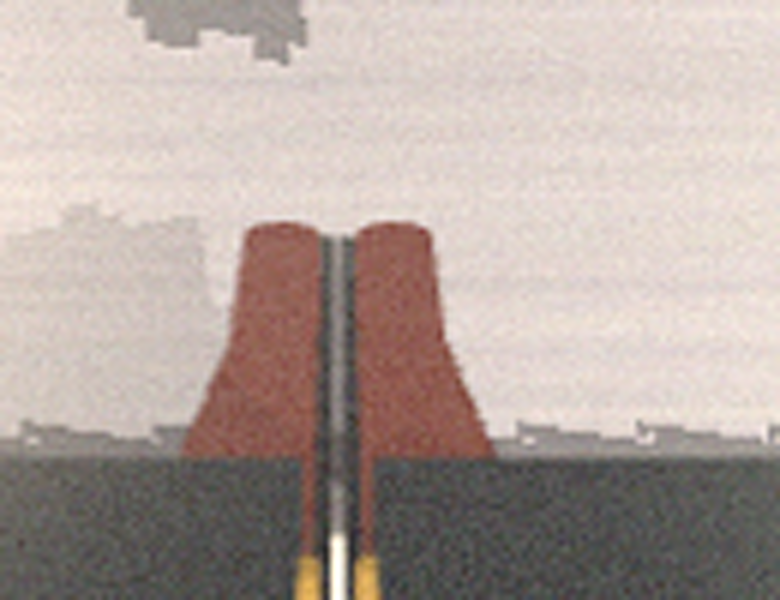

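Run:
```python
from workcell import manip
from h import *
w=manip.read_camera('wrist');s=manip.read_camera('scene')
def tri(a,b):
    o1,o2=np.array(w['xyz']),np.array(s['xyz']);d1=ray(w,a)[0];d2=ray(s,b)[0]
    t=np.linalg.lstsq(np.c_[d1,-d2],o2-o1,rcond=None)[0]
    return (o1+d1*t[0]+o2+d2*t[1])/2,np.linalg.norm(o1+d1*t[0]-o2-d2*t[1])
# scene bottom edge: left corner (row~), right corner
for a,b in(((241,217.5),(214.2,170.8)),((241,217.5),(217.5,171.8)),((272,217.5),(217.5,171.8)),((256.5,217.5),(216,171.3)),((272,217.5),(219.8,170.5))):print(a,b,tri(a,b))
# sanity: long plate left corners in wrist: z .086
print(plane(w,[(190,175),(197,255),(19,176),(152,153)],.086))
```

```text
(241, 217.5) (214.2, 170.8) (array([0.51774164, 0.21325647, 0.11969192]), np.float64(0.004611702565678925))
(241, 217.5) (217.5, 171.8) (array([0.5253578 , 0.2102266 , 0.11121375]), np.float64(0.004453095268528397))
(272, 217.5) (217.5, 171.8) (array([0.53491801, 0.22671287, 0.10041544]), np.float64(0.013077025058611146))
(256.5, 217.5) (216, 171.3) (array([0.52643665, 0.21940162, 0.11002291]), np.float64(0.004415711229864125))
(272, 217.5) (219.8, 170.5) (array([0.53823749, 0.224039  , 0.10322415]), np.float64(0.0228737409786232))
[[0.50109786 0.17831002 0.086     ]
 [0.55978331 0.1755456  0.086     ]
 [0.49351024 0.06187694 0.086     ]
 [0.48483158 0.15556239 0.086     ]]
```

The images disagree with the stated geometry. The closed tips triangulate to z≈0.105–0.11, not 0.083. I probe downward in small steps and watch the force.

Request:
play_rows([
  {"jaw":255,"xyz":[0,0,-0.15],"spin":0},
  {"jaw":255,"xyz":[0,0,-0.15],"spin":0},
  {"jaw":255,"xyz":[0,0,0],"spin":0},
])

```text
time_s: 3.85
eef_pos: [0.534, 0.2184, 0.1012]
ee_rot: [-1.571, 0.0, -0.07]
wrist_force: [-0.3, 0.6, 0.2]
width: 0.0005
```

Request:
play_rows([
  {"jaw":255,"xyz":[0,0,-0.2],"spin":0},
  {"jaw":255,"xyz":[0,0,-0.2],"spin":0},
  {"jaw":255,"xyz":[0,0,0],"spin":0},
])

```text
time_s: 4.22
eef_pos: [0.534, 0.2184, 0.0972]
ee_rot: [-1.571, 0.001, -0.07]
wrist_force: [1.0, -0.6, 0.0]
width: 0.0005
```

Run:
```python
from workcell import manip
from h import *
c=manip.read_camera('scene');im=c['pixels'][150:200,195:255,::-1]
im=np.clip((im.astype(float)-20)*2,0,255).astype('uint8')
cv2.imwrite('pics/s4.png',cv2.resize(im,None,fx=12,fy=12,interpolation=cv2.INTER_CUBIC))
c=manip.read_camera('wrist');im=c['pixels'][:,:,::-1]
cv2.imwrite('pics/w4.png',np.clip((im.astype(float))*1.5,0,255).astype('uint8'))
```

```text
(no output)
```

View pics/s4.png

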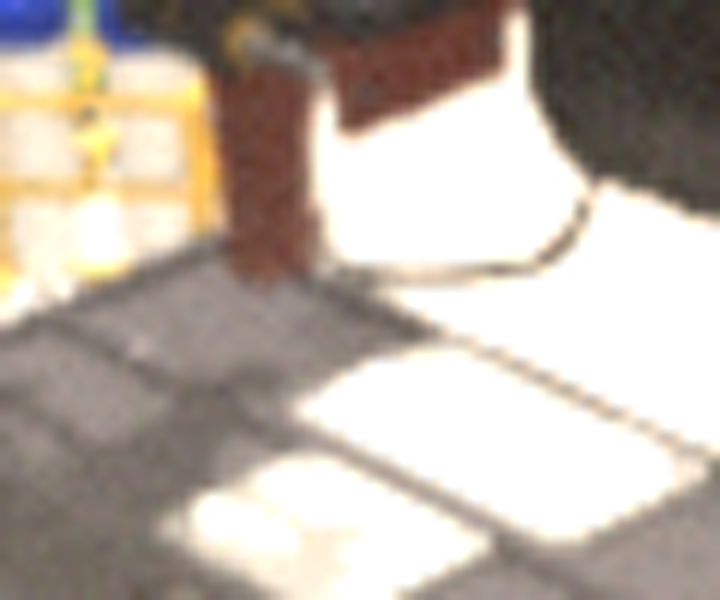

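View pics/w4.png

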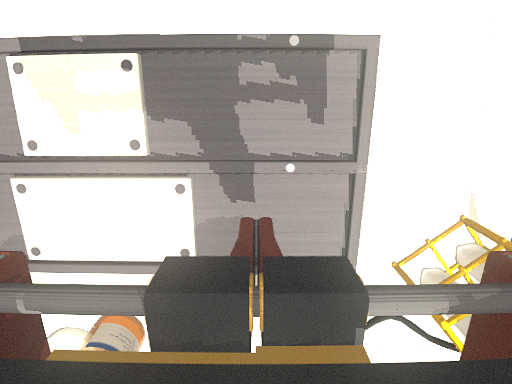

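Request:
play_rows([
  {"jaw":255,"xyz":[0,0,-0.2],"spin":0},
  {"jaw":255,"xyz":[0,0,-0.2],"spin":0},
  {"jaw":255,"xyz":[0,0,0],"spin":0},
])

```text
time_s: 4.7
eef_pos: [0.534, 0.2184, 0.0932]
ee_rot: [-1.571, 0.0, -0.07]
wrist_force: [0.3, 0.4, -0.2]
width: 0.0009
```

Request:
play_rows([
  {"jaw":255,"xyz":[0,0,-0.2],"spin":0},
  {"jaw":255,"xyz":[0,0,-0.2],"spin":0},
  {"jaw":255,"xyz":[0,0,0],"spin":0},
])

```text
time_s: 5.08
eef_pos: [0.5341, 0.2183, 0.0892]
ee_rot: [-1.571, 0.0, -0.07]
wrist_force: [0.3, 1.0, 0.3]
width: 0.0003
```

Run:
```python
from workcell import manip
from h import *
s=manip.observe();print(s['eef_pos'],s['wrist_force'])
c=manip.read_camera('scene');im=c['pixels'][150:200,195:255,::-1]
im=np.clip((im.astype(float)-20)*2,0,255).astype('uint8')
cv2.imwrite('pics/s5.png',cv2.resize(im,None,fx=12,fy=12,interpolation=cv2.INTER_CUBIC))
c=manip.read_camera('wrist');im=c['pixels'][:,:,::-1]
cv2.imwrite('pics/w5.png',np.clip((im.astype(float))*1.5,0,255).astype('uint8'))
```

```text
[0.53405825 0.21834729 0.08924152] [0.34265314 0.97761692 0.3278464 ]
```

View pics/s5.png

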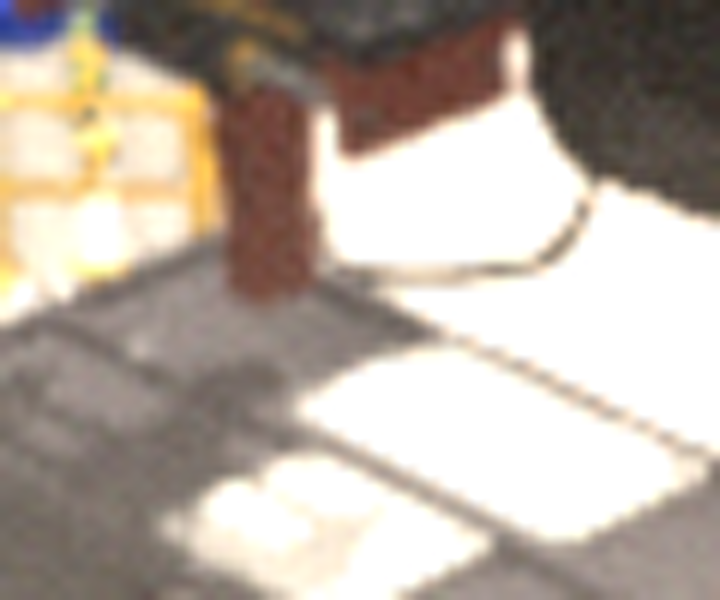

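View pics/w5.png

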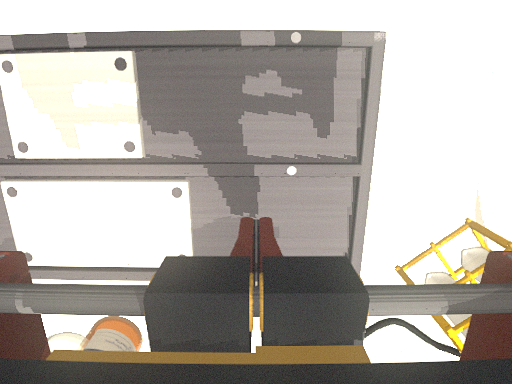

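Request:
play_rows([
  {"jaw":255,"xyz":[0,0,-0.2],"spin":0},
  {"jaw":255,"xyz":[0,0,-0.2],"spin":0},
  {"jaw":255,"xyz":[0,0,0],"spin":0},
])

```text
time_s: 5.55
eef_pos: [0.534, 0.2184, 0.0852]
ee_rot: [-1.571, 0.0, -0.07]
wrist_force: [0.0, -0.5, 0.1]
width: 0.0006
```

Request:
play_rows([
  {"jaw":255,"xyz":[0,0,-0.2],"spin":0},
  {"jaw":255,"xyz":[0,0,-0.2],"spin":0},
  {"jaw":255,"xyz":[0,0,0],"spin":0},
])

```text
time_s: 5.92
eef_pos: [0.534, 0.2184, 0.0812]
ee_rot: [-1.571, 0.0, -0.07]
wrist_force: [0.2, 0.7, -1.0]
width: 0.0006
```

Run:
```python
from workcell import manip
from h import *
s=manip.observe();print(s['eef_pos'],s['wrist_force'])
c=manip.read_camera('scene');im=c['pixels'][150:200,195:255,::-1]
im=np.clip((im.astype(float)-20)*2,0,255).astype('uint8')
cv2.imwrite('pics/s6.png',cv2.resize(im,None,fx=12,fy=12,interpolation=cv2.INTER_CUBIC))
```

```text
[0.53400971 0.21835543 0.08119726] [ 0.19427121  0.74636592 -0.95626059]
```

View pics/s6.png

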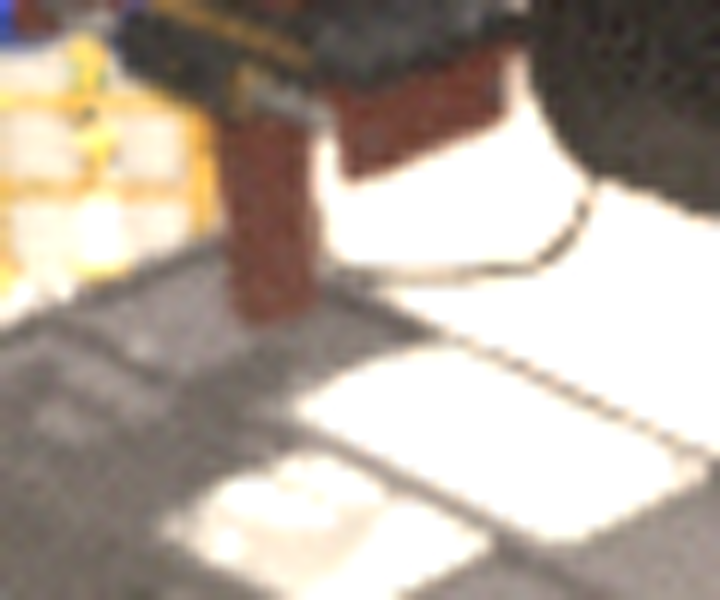

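Request:
play_rows([
  {"jaw":255,"xyz":[0,0,-0.15],"spin":0},
  {"jaw":255,"xyz":[0,0,-0.15],"spin":0},
  {"jaw":255,"xyz":[0,0,0],"spin":0},
])

```text
time_s: 6.35
eef_pos: [0.5341, 0.2184, 0.0783]
ee_rot: [-1.571, 0.0, -0.07]
wrist_force: [0.7, 0.7, -0.0]
width: 0.0002
```

Request:
play_rows([
  {"jaw":255,"xyz":[0,0,-0.1],"spin":0},
  {"jaw":255,"xyz":[0,0,-0.05],"spin":0},
  {"jaw":255,"xyz":[0,0,0],"spin":0},
])

```text
time_s: 6.72
eef_pos: [0.5342, 0.2184, 0.077]
ee_rot: [-1.571, 0.0, -0.07]
wrist_force: [0.1, 1.2, 0.4]
width: 0.0005
```

Run:
```python
from workcell import manip
from h import *
s=manip.observe();print(s['eef_pos'],s['wrist_force'])
c=manip.read_camera('scene');im=c['pixels'][150:200,195:255,::-1]
im=np.clip((im.astype(float)-20)*2.5,0,255).astype('uint8')
cv2.imwrite('pics/s7.png',cv2.resize(im,None,fx=12,fy=12,interpolation=cv2.INTER_CUBIC))
c=manip.read_camera('wrist');im=c['pixels'][:,:,::-1]
cv2.imwrite('pics/w7.png',np.clip((im.astype(float))*1.8,0,255).astype('uint8'))
```

```text
[0.53415389 0.21838885 0.07697745] [0.10752243 1.19142986 0.3516779 ]
```

View pics/s7.png

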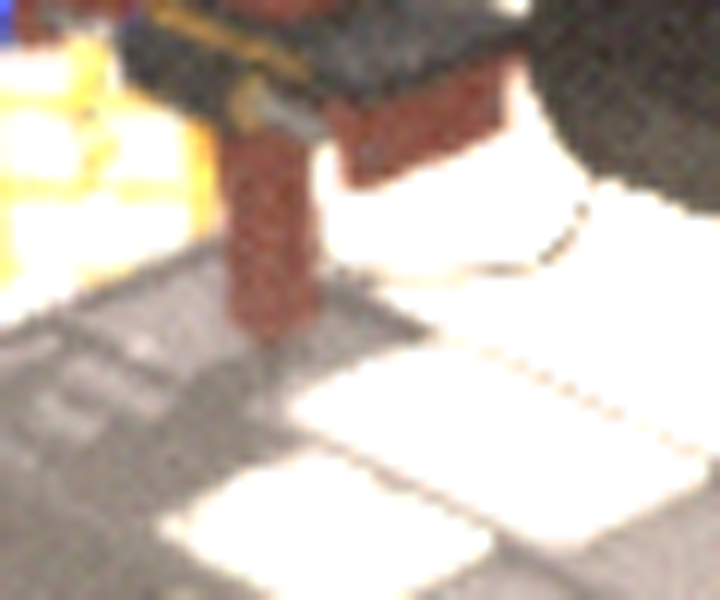

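View pics/w7.png

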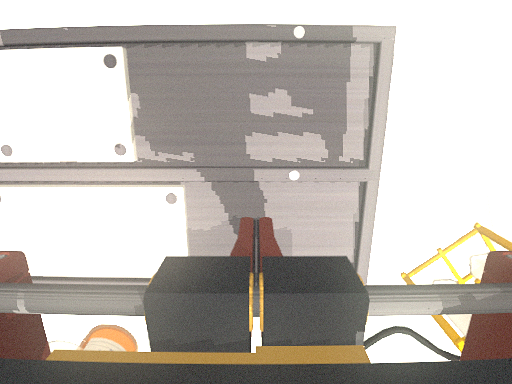

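Run:
```python
from workcell import manip
from h import *
w=manip.read_camera('wrist');s=manip.read_camera('scene')
def tri(a,b):
    o1,o2=np.array(w['xyz']),np.array(s['xyz']);d1=ray(w,a)[0];d2=ray(s,b)[0]
    t=np.linalg.lstsq(np.c_[d1,-d2],o2-o1,rcond=None)[0]
    return (o1+d1*t[0]+o2+d2*t[1])/2,np.linalg.norm(o1+d1*t[0]-o2-d2*t[1])
print(tri((30,262),(223.5,166)),tri((2,252),(237,160.5)),tri((256.5,218),(217.3,178.2)))
```

```text
(array([0.50198845, 0.14831146, 0.16420831]), np.float64(0.0004485671418044939)) (array([0.52003351, 0.12143014, 0.16781468]), np.float64(0.04632187264426999)) (array([0.52861909, 0.21876724, 0.08002754]), np.float64(0.00654117935876797))
```

Request:
play_rows([
  {"jaw":255,"xyz":[0,0,-0.1],"spin":0},
  {"jaw":255,"xyz":[0,0,0],"spin":0},
])

```text
time_s: 7.18
eef_pos: [0.5341, 0.2184, 0.0759]
ee_rot: [-1.571, 0.0, -0.07]
wrist_force: [-0.6, 0.9, 0.0]
width: 0.0004
```

Request:
play_rows([
  {"jaw":255,"xyz":[0,0,-0.1],"spin":0},
  {"jaw":255,"xyz":[0,0,0],"spin":0},
])

```text
time_s: 7.42
eef_pos: [0.5341, 0.2184, 0.0749]
ee_rot: [-1.571, 0.0, -0.07]
wrist_force: [-0.8, -0.4, -0.4]
width: 0.0005
```

Run:
```python
from workcell import manip
from h import *
s=manip.observe();print(s['eef_pos'],s['wrist_force'])
c=manip.read_camera('scene');im=c['pixels'][150:200,195:255,::-1]
im=np.clip((im.astype(float)-20)*2.5,0,255).astype('uint8')
cv2.imwrite('pics/s8.png',cv2.resize(im,None,fx=12,fy=12,interpolation=cv2.INTER_CUBIC))
```

```text
[0.5341074  0.21836837 0.07488993] [-0.80961399 -0.35120102 -0.44370019]
```

View pics/s8.png

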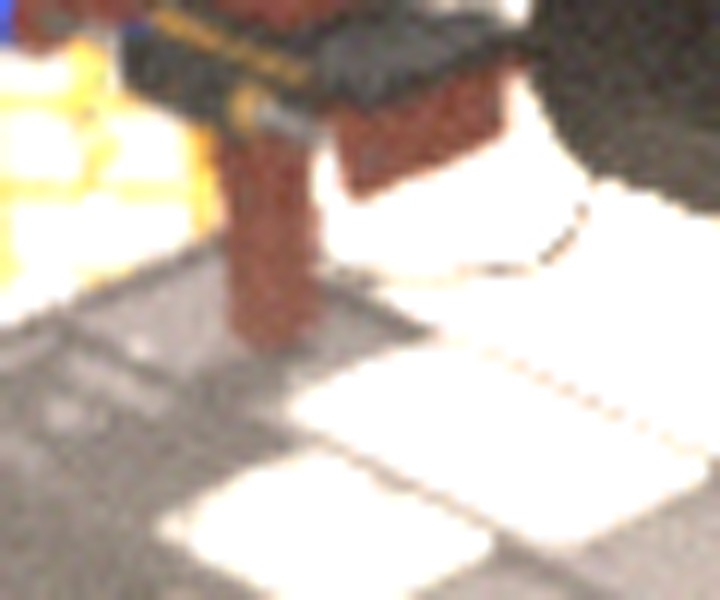

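Request:
play_rows([
  {"jaw":255,"xyz":[0,0,-0.1],"spin":0},
  {"jaw":255,"xyz":[0,0,0],"spin":0},
])

```text
time_s: 7.72
eef_pos: [0.5341, 0.2184, 0.0739]
ee_rot: [-1.571, 0.0, -0.07]
wrist_force: [0.3, 0.4, -0.9]
width: 0.0008
```

Request:
play_rows([
  {"jaw":255,"xyz":[0,0,-0.1],"spin":0},
  {"jaw":255,"xyz":[0,0,0],"spin":0},
])

```text
time_s: 7.98
eef_pos: [0.5341, 0.2184, 0.0729]
ee_rot: [-1.571, 0.0, -0.07]
wrist_force: [-0.3, 0.1, 0.1]
width: 0.0009
```

Run:
```python
from workcell import manip
from h import *
s=manip.observe();p=s['eef_pos']
T=R.from_euler('xyz',s['ee_rot']).as_matrix()
c=manip.read_camera('scene')
for z in(.08,.083,.086,.089):
  for zz in(-.013,.013):
    w=p+T@np.array([-.01,0,zz]);
    w2=w.copy();w2[2]=z;print(z,zz,w2,(proj(c,w2)-[195,150])*12)
im=c['pixels'][150:200,195:255,::-1]
im=np.clip((im.astype(float)-20)*2.5,0,255).astype('uint8')
cv2.imwrite('pics/s9.png',cv2.resize(im,None,fx=12,fy=12,interpolation=cv2.INTER_CUBIC))
```

```text
0.08 -0.013 [0.52324525 0.20611337 0.08      ] [[274.22383159 361.31470602]]
0.08 0.013 [0.52506308 0.23204975 0.08      ] [[220.32202131 334.78365865]]
0.083 -0.013 [0.52324525 0.20611337 0.083     ] [[273.62611072 352.71552599]]
0.083 0.013 [0.52506308 0.23204975 0.083     ] [[219.68738316 326.24580435]]
0.086 -0.013 [0.52324525 0.20611337 0.086     ] [[273.02777822 344.10227722]]
0.086 0.013 [0.52506308 0.23204975 0.086     ] [[219.05212406 317.69418528]]
0.089 -0.013 [0.52324525 0.20611337 0.089     ] [[272.428835  335.4749459]]
0.089 0.013 [0.52506308 0.23204975 0.089     ] [[218.41624512 309.12878847]]
```

View pics/s9.png

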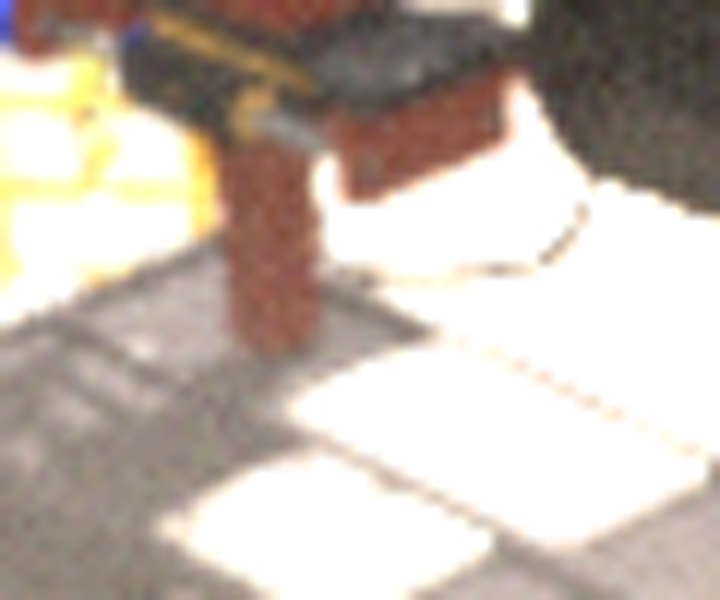

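Request:
play_rows([
  {"jaw":255,"xyz":[0,0,-0.1],"spin":0},
  {"jaw":255,"xyz":[-0.1,-1.4,0],"spin":0},
  {"jaw":255,"xyz":[-0.1,-1.4,0],"spin":0},
  {"jaw":255,"xyz":[-0.03,-0.4,0],"spin":0},
  {"jaw":255,"xyz":[-0.03,-0.4,0],"spin":0},
  {"jaw":255,"xyz":[-0.03,-0.4,0],"spin":0},
  {"jaw":255,"xyz":[-0.03,-0.4,0],"spin":0},
  {"jaw":255,"xyz":[0,0,0],"spin":0},
])

```text
time_s: 9.02
eef_pos: [0.531, 0.1742, 0.0721]
ee_rot: [-1.571, -0.0, -0.07]
wrist_force: [-0.3, -0.4, -0.9]
width: 0.001
```

Run:
```python
from workcell import manip
from h import *
s=manip.observe();print(s['eef_pos'],s['wrist_force'])
c=manip.read_camera('scene')
cv2.imwrite('pics/s10.png',cv2.resize(c['pixels'][140:230,180:300,::-1],None,fx=6,fy=6,interpolation=cv2.INTER_CUBIC))
c=manip.read_camera('wrist');im=c['pixels'][:,:,::-1]
cv2.imwrite('pics/w10.png',np.clip((im.astype(float))*1.3,0,255).astype('uint8'))
```

```text
[0.53099728 0.17418001 0.07208337] [-0.31487154 -0.35063878 -0.88547655]
```

View pics/s10.png

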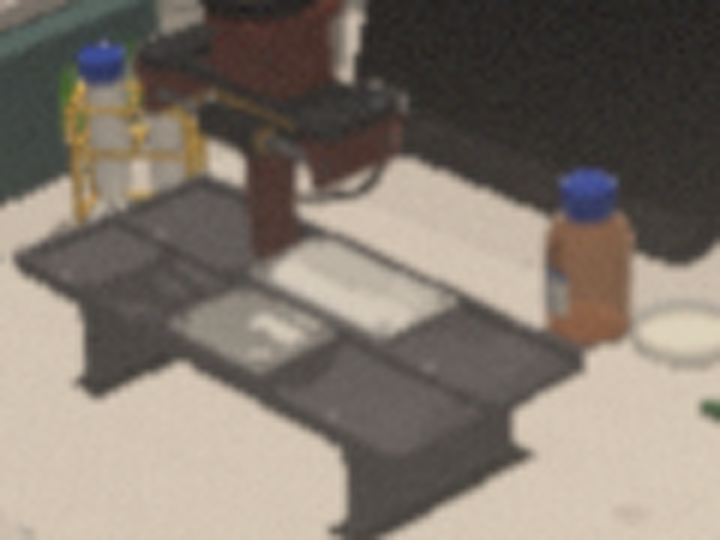

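View pics/w10.png

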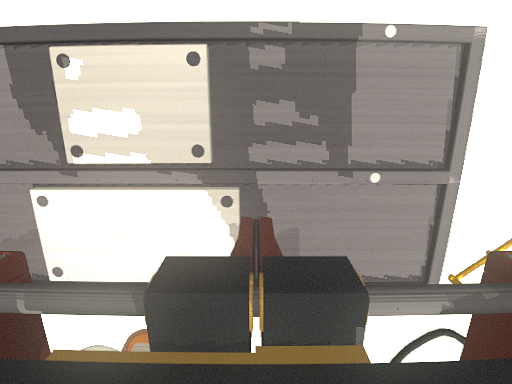

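```bash
cat >> h.py <<'E'
C0=np.array([.4916,.1224]);TH=-.0707
def led(P):
    d=np.asarray(P)[...,:2]-C0;return np.stack([d@[np.cos(TH),np.sin(TH)],d@[-np.sin(TH),np.cos(TH)]],-1)
E
python3 - <<'E'
from workcell import manip
from h import *
w=manip.read_camera('wrist')
print(led(plane(w,[(239,188),(240,215),(32,188),(44,282)],.086)))
print(led(manip.observe()['eef_pos']))
E
```

```text
[[ 0.00470318  0.04634775]
 [ 0.02058288  0.04668344]
 [ 0.00490038 -0.07054966]
 [ 0.06588951 -0.07630636]]
[0.03557192 0.05467916]
```

Pushing works: the plate's left end moved about 10 mm and stayed flat, with low force. I continue the push.

Request:
play_rows([
  {"jaw":255,"xyz":[-0.05,-0.8,0],"spin":0},
  {"jaw":255,"xyz":[-0.09,-1.2,0],"spin":0},
  {"jaw":255,"xyz":[-0.09,-1.2,0],"spin":0},
  {"jaw":255,"xyz":[-0.09,-1.2,0],"spin":0},
  {"jaw":255,"xyz":[-0.09,-1.2,0],"spin":0},
  {"jaw":255,"xyz":[-0.09,-1.2,0],"spin":0},
  {"jaw":255,"xyz":[-0.09,-1.2,0],"spin":0},
  {"jaw":255,"xyz":[-0.08,-1.2,0],"spin":0},
  {"jaw":255,"xyz":[-0.08,-1.2,0],"spin":0},
  {"jaw":255,"xyz":[-0.05,-0.7,0],"spin":0},
  {"jaw":255,"xyz":[-0.03,-0.4,0],"spin":0},
  {"jaw":255,"xyz":[0,0,0],"spin":0},
])

```text
time_s: 10.68
eef_pos: [0.5227, 0.0592, 0.0721]
ee_rot: [-1.571, -0.0, -0.07]
wrist_force: [0.1, 1.6, 0.2]
width: 0.0002
```

Run:
```python
from workcell import manip
from h import *
s=manip.observe();print(s['eef_pos'],led(s['eef_pos']),s['wrist_force'])
c=manip.read_camera('scene')
cv2.imwrite('pics/s11.png',cv2.resize(c['pixels'][140:240,190:320,::-1],None,fx=6,fy=6,interpolation=cv2.INTER_CUBIC))
c=manip.read_camera('wrist');im=c['pixels'][:,:,::-1]
cv2.imwrite('pics/w11.png',np.clip((im.astype(float))*1.3,0,255).astype('uint8'))
c=manip.read_camera('top');cv2.imwrite('pics/t11.png',cv2.resize(c['pixels'][160:240,150:300,::-1],None,fx=5,fy=5,interpolation=cv2.INTER_CUBIC))
```

```text
[0.52271448 0.05921863 0.0720876 ] [ 0.03549995 -0.06082557] [0.08355528 1.57260771 0.22628547]
```

View pics/s11.png

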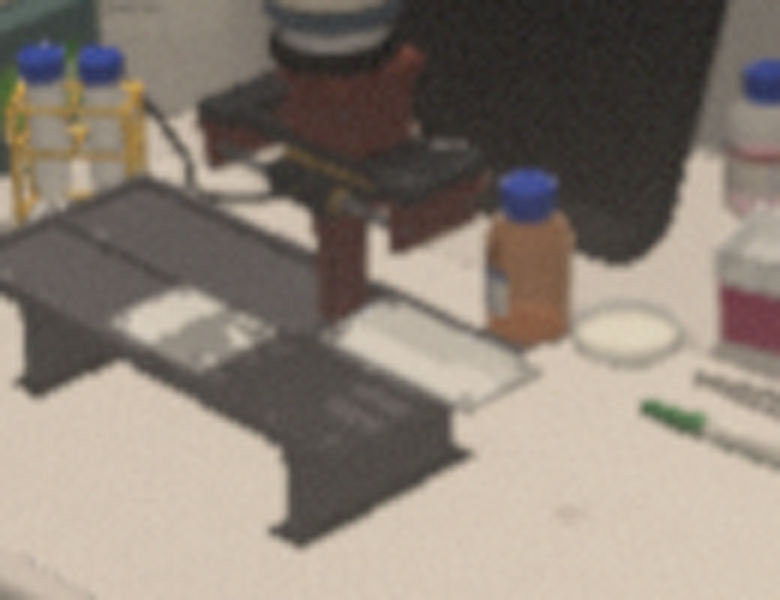

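View pics/w11.png

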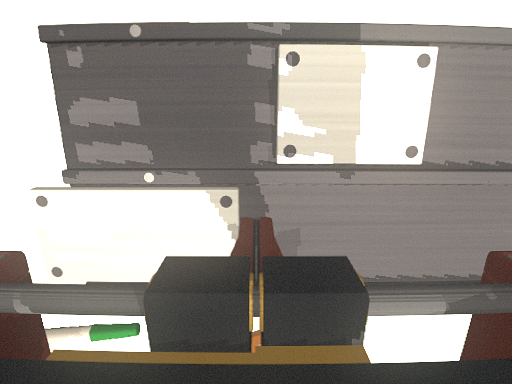

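View pics/t11.png

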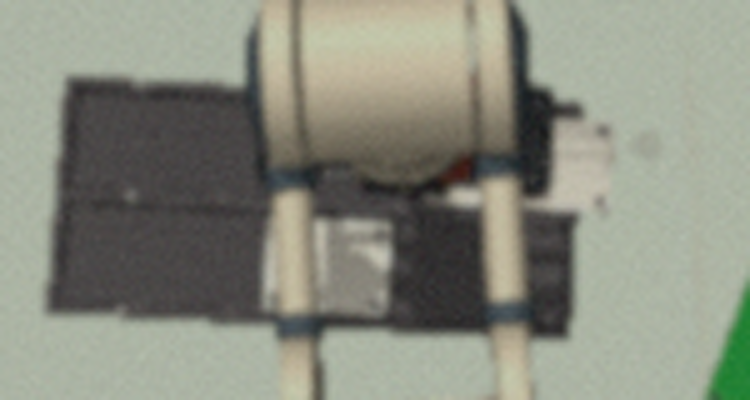

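Run:
```python
from workcell import manip
from h import *
w=manip.read_camera('wrist')
print('plate R end',led(plane(w,[(31.5,190)],.086)),'L end',led(plane(w,[(239.5,190)],.086)))
print('ledge end rib',led(plane(w,[(63,177),(40,35),(63.5,172)],.085)),'floor',led(plane(w,[(64.5,160),(52,70)],.080)))
g=cv2.cvtColor(w['pixels'],cv2.COLOR_RGB2GRAY)
print(g[205,20:45],g[177,52:76],g[150,55:75],g[205,230:245])
t=manip.read_camera('top');g=cv2.cvtColor(t['pixels'],cv2.COLOR_RGB2GRAY)
print(g[190,262:280],g[215,258:272])
```

```text
plate R end [[ 0.00600683 -0.18619845]] L end [[ 0.00574884 -0.06846316]]
ledge end rib [[-0.0013038  -0.16699715]
 [-0.07404775 -0.16683074]
 [-0.00416231 -0.16619761]] floor [[-0.00996564 -0.16776897]
 [-0.05797377 -0.16660589]]
[218 223 223 222 222 221 222 223 224 227 228 227 225 227 225 227 228 220
 165 118 105 108 111 109 102] [227 226 221 219 222 226 223 222 222 226 112 106 109 109 110 110  98  81
  79  83  84  84  85  84] [223 221 222 221 221 222 222 228 177  69  83  86  85  80  85  84  80  82
  84  81] [116 161 174 172 172 173 171 163 117  86  79  81  85  81  81]
[173 172 171 174 175 175 172 174 170 163 161 169 176 177 170 164 163 162] [ 75  74  70  67  57  61 106 156 176 176 179 176 178 179]
```

Overhang is about 19–20 mm now, so it needs about 10.5 mm more.

Request:
play_rows([
  {"jaw":255,"xyz":[-0.03,-0.5,0],"spin":0},
  {"jaw":255,"xyz":[-0.03,-0.35,0],"spin":0},
  {"jaw":255,"xyz":[-0.01,-0.2,0],"spin":0},
  {"jaw":255,"xyz":[0,0,0],"spin":0},
])

```text
time_s: 11.42
eef_pos: [0.522, 0.0486, 0.0721]
ee_rot: [-1.571, -0.0, -0.07]
wrist_force: [-0.5, -0.7, -0.3]
width: 0.0007
```

Run:
```python
from workcell import manip
from h import *
s=manip.observe();print(led(s['eef_pos']),s['wrist_force'])
c=manip.read_camera('wrist');im=c['pixels'][:,:,::-1]
cv2.imwrite('pics/w12.png',np.clip((im.astype(float))*1.3,0,255).astype('uint8'))
```

```text
[ 0.03550527 -0.07145402] [-0.51090825 -0.68656534 -0.25612806]
```

View pics/w12.png

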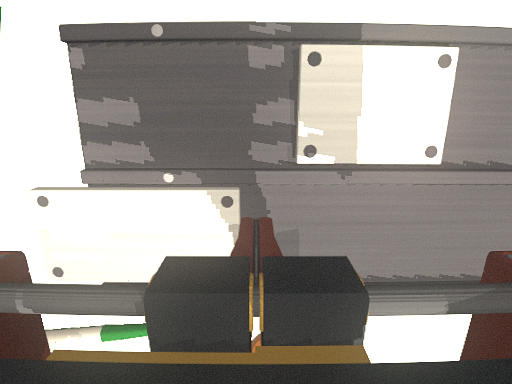

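Now I back off along the lane, lift, and move away to the left so the cameras can see the ledge.

Request:
play_rows([
  {"jaw":255,"xyz":[0.1,1.2,0],"spin":0},
  {"jaw":255,"xyz":[0.1,1.2,0],"spin":0},
  {"jaw":255,"xyz":[0,0,4],"spin":0},
  {"jaw":255,"xyz":[0,0,5],"spin":0},
  {"jaw":255,"xyz":[0,0,5],"spin":0},
  {"jaw":255,"xyz":[-4,3,1],"spin":0},
  {"jaw":255,"xyz":[-5,3,0],"spin":0},
  {"jaw":255,"xyz":[-5,4,0],"spin":0},
  {"jaw":255,"xyz":[-4,4,0],"spin":0},
  {"jaw":255,"xyz":[-4,4,0],"spin":0},
  {"jaw":255,"xyz":[-1.5,5,0],"spin":0},
  {"jaw":255,"xyz":[0,0,0],"spin":0},
])

```text
time_s: 12.98
eef_pos: [0.2881, 0.3047, 0.2219]
ee_rot: [-1.571, 0.001, -0.063]
wrist_force: [0.1, -1.0, 0.7]
width: 0.0006
```

Run:
```python
from workcell import manip
from h import *
s=manip.observe();print(s['eef_pos'],s['wrist_force'])
c=manip.read_camera('scene')
cv2.imwrite('pics/s13.png',cv2.resize(c['pixels'][140:240,190:320,::-1],None,fx=6,fy=6,interpolation=cv2.INTER_CUBIC))
c=manip.read_camera('top');cv2.imwrite('pics/t13.png',cv2.resize(c['pixels'][120:260,110:380,::-1],None,fx=2.9,fy=2.9,interpolation=cv2.INTER_CUBIC))
for o in plates(c,(168,180,262,225)):print(o)
t=c;g=cv2.cvtColor(t['pixels'],cv2.COLOR_RGB2GRAY)
print(g[190,225:285])
```

```text
[0.28805325 0.30473781 0.22185352] [ 0.13717976 -0.99053054  0.70267449]
(array([214.86416409, 212.75967492]), (453.96966552734375, 115.38834381103516), (81.5479965209961, 61.473609924316406), 86.8826904296875)
(array([250.29588608, 191.79193038]), (520.420654296875, 2.4555130004882812), (76.3370132446289, 61.3751106262207), 88.89815521240234)
[ 75  69  70  71  74  71  74  73  70  70  69  70  73 120 172 192 194 194
 196 193 191 192 192 196 192 191 190 190 194 193 194 193 194 192 189 192
 193 189 190 189 189 192 191 192 189 193 190 190 195 186 181 171 165 164
 163 164 167 173 178 177]
```

View pics/s13.png

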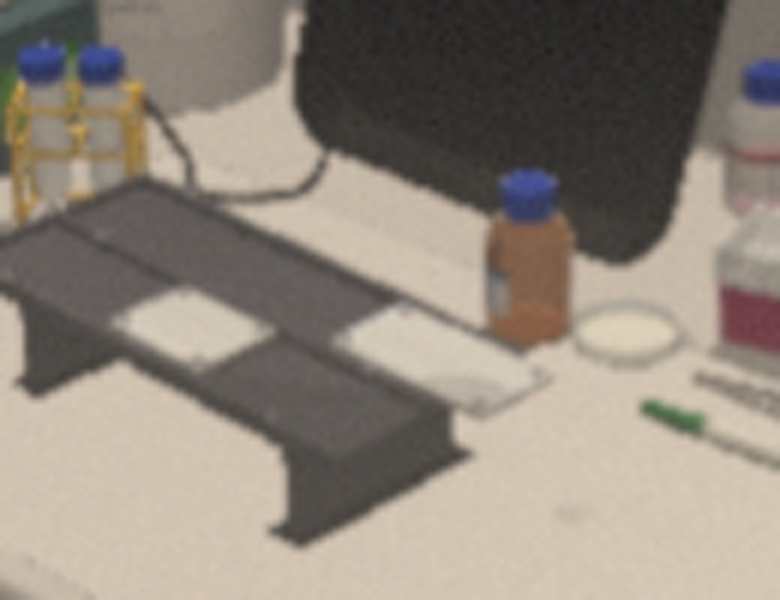

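View pics/t13.png

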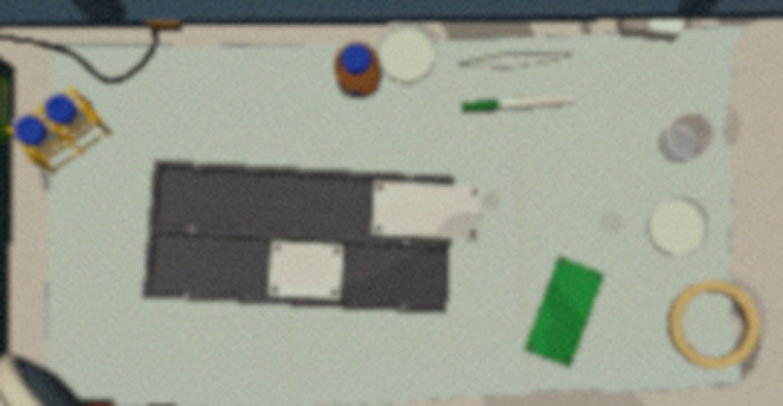

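Run:
```python
from workcell import manip
from h import *
t=manip.read_camera('top')
print('L',led(plane(t,[(238.2,190)],.086)),'R',led(plane(t,[(275,190)],.086)))
g=cv2.cvtColor(t['pixels'],cv2.COLOR_RGB2GRAY)
for r in(206,210,215,220):
    row=g[r,255:272].astype(float);i=np.where((row[:-1]<125)&(row[1:]>=125))[0][0];u=255+i+(125-row[i])/(row[i+1]-row[i])
    print(r,u,led(plane(t,[(u,r)],.080)))
```

```text
L [[ 0.0407278  -0.08012868]] R [[ 0.04740733 -0.19972865]]
206 264.41509433962267 [[-0.00614552 -0.16816959]]
210 264.26666666666665 [[-0.0191895  -0.16834619]]
215 264.2 [[-0.03542851 -0.16895118]]
220 264.3 [[-0.05158806 -0.17009322]]
```

```bash
python3 -c "
from workcell import manip
manip.job_done()"
```

```text
the job is handed in; nothing more can be done
```

I pushed the longer bare plate (rear lane) along its lane with the closed fingertips. It now sticks out about 30–31 mm over the open right-hand end. The arm then backed off, lifted and moved clear, and I handed the job in at about 13 s.

**Last checks:**
- **Long plate:** in the top view its ends sit at y = −80 and −200 mm in the ledge's frame, and the ledge end measured −168 to −170 mm. It measured 119.6 mm long, and about 90 mm of it still rests on the lane.
- **Short plate:** it had not moved; its measured centre stayed within 0.2 mm of the start.
- **Other things:** they look undisturbed in the final images. I checked these by eye and did not measure them.
- **Forces:** wrist force readings stayed under about 2 N at the end of every move.

**One disagreement:** the stated geometry puts the fingertips 22 mm ahead of the TCP. With the gripper closed, the images put them about 10 mm behind it. I set the pushing height from the scene and wrist views while watching the force, ending at about 82 mm.

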